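# Thread the teal elbow spout home on the clamped glass sippy bottle

## Task

Finish screwing the teal elbow spout into the clamped glass bottle: turn it clockwise, feeling it stiffen as the seal takes up, and stop when the spout points along the orange line on that bottle's own stand. Do not overtighten it well past the line, let go of it at the end, and leave the grey spout on the white bottle as it is.

Things in the scene. Friction and masses are not known exactly. Their poses are not given: they have to be found in the camera images.
- teal_elbow (a joint): Thread angle (rad) of the teal elbow spout in the clear glass bottle's neck; grows as it is screwed in, clockwise from above. Starts at 0 to 0.5; at 1.4 the spout points along the orange line; hard stop at 1.9. Its tapered seal resists ever more: 0.08 N m to turn at 0, 0.21 at 1.4, 0.24 at 1.75. Stays where it is left up to 1.65. Sinks 1.5 mm per rad; cannot come out or tilt.
- teal_elbow_grip (a point): Point on the teal spout's turning axis, 150 mm up, in its upright grip block (36 long in x, 16 wide in y, 36 mm high): 13 mm below the block's top, 23 mm above a round flange (diameter 44) under it. x points along the spout, a level tube 14 to 17 mm thick ending 54 mm from the axis; z up. Long sides free for fingers. Bottle diameter 62; its clamp jaws stay below 65 mm.
- glass_stand_mark (a point): Middle of the orange line (52 x 10 mm) on top of the white fixed base plate (190 x 110 x 10 mm) that carries the clamped glass bottle, 70 mm from the bottle's axis. x points along the line, away from the bottle; z up. The finished teal spout, seen from above, points the same way, over this line.
- grey_elbow_tip (a point): Outer end of the grey elbow spout on the white bottle, a bystander of the same shape on a like stand with its own orange line; 145 mm up, 54 mm from its bottle's axis. It must stay where it is. x points outward along the grey spout; z up. The two bottles' axes are at least 200 mm apart.
Mind the look-alikes: they are no part of the job. Leave any red look-alike of the part that bears teal_elbow alone.

How it is judged:
By the outcome, as a careful person would: the job done as asked, in the order asked, and still so for the second after the job is handed in, with the robot touching nothing.
It also fails if it takes over 32 s, if anything falls off the work surface, if the arm or the gripper's body presses on something with over 40 N, if the wrist force passes 120 N, or if a joint passes its speed limit or range.

## Robot

A 7-joint arm with a two-finger parallel gripper is mounted at the origin on the work surface. World frame = base frame: x ahead of the robot, y to its left, z up, the work surface at z = 0. Lengths are in mm, angles in rad, forces in N, time in s.
With the tool pointing down it reaches from about 425 to 825 mm from the base axis. Payload 3.6 kg.
Tool frame: the origin (TCP) lies on the centre line of the jaws, within the pads' length; the fingertips stand 11 mm ahead of it and the grasp point (between the pads) lies 8 mm behind it; z points along the fingers, y is the line along which they close (so a half turn about z gives the same grasp; the last joint's range is limited). The gripper opens to 85 mm and grips with 20 to 120 N. Pads are 22 mm wide; open, the fingers measure 114 mm over their backs; the gripper's body (76 mm by 85 mm) begins 54 mm behind the grasp point. The pads swing forward as they close: fully open they stand 13 mm farther back than shut.
Start: joints at [-1.296, 0.615, -0.013, 1.423, 0.008, 1.103, -0.04], TCP at [193.173, 620.603, 242.297] pointing down, gripper open.
Joint ranges: [-3.12, 3.12], [-0.3, 2.06], [-1.34, 1.32], [0.26, 2.42], [-1.36, 4.5], [0.01, 1.98], [-2.84, 2.84]. Speed limits (rad/s): [2.79, 2.79, 3.14, 3.14, 3.14, 3.14, 3.14].

## Interface

Orientations are given as a 3x3 rotation matrix whose columns are the frame's x, y, z axes.
In Python, from cell import sensors, snapshot, camera_model, arm, outline_of, pinpoint gives the robot as it stands.
- The arm moves only by the tool send_rows, never from a script. Its argument "moves" is a list that holds one entry, the list of rows, each a list of 7 numbers: the shift along the tool's x, y, z in mm, then the turn, a rotation vector about the tool's x, y, z in rad, then the finger opening in mm, from 0 to 85.4. In form: [[[x, y, z, ax, ay, az, hand], ...]]. A call has 1 to 10 rows; each row is the pose to reach, as a shift and turn from the pose commanded when the call began, along the tool's axes at that moment; what a row does not reach only later rows make up. A row lasts 1/10 s, in which the tool goes at most 50 mm and 8.59 degrees, less where a joint would pass 70% of its speed; a pose out of reach is approached as far as the arm can. A call with a gripper value outside its range is refused whole. The fingers move at their own pace and stop on an object; "squeeze" is the grip in N (left out, the last holds). Time passes only in rows, so rows that repeat a pose let the fingers close. It gives the time, the measured TCP pose, the force, the opening and the grip force at its end, in the units of the state.
- sensors.get_obs(): the state, without advancing time (a new reading comes with each control period).
- snapshot(name): name is "side" or "top"; returns (picture, depth): 480x640x3 uint8, red, green, blue; 480x640 float32, mm along the optical axis (not along the pixel's ray), 0 where there is no reading.
- camera_model(name): a dict with "fx", "fy", "cx", "cy" (pixels), "origin" and "attitude" of the camera in the world. Camera axes: x right, y down, z forward; pixel columns grow to the right and rows downward; lengths in mm; the calibration is good to about 2 mm. A picture is of the moment at which its call begins. camera_model takes no time and is no camera call.
- arm.finish_job(): hands the job in; it is judged then, once.
Trained networks look in the newest picture that a camera, given by its name, has taken for a name from the list of things; names that differ only in an ending like _2 or _b are one class to them, and where a whole thing is asked for, a point or a joint stands for the part that bears it (a point fixed in the world has none). Each returns a list of dicts, best first, with "conf" (0 to 1); they miss things now and then, are a little off and sometimes report something else, mostly with a low value. They report only what shows in the picture. A call takes as long as a camera call. They do not tell look-alikes from the thing itself.
- outline_of(camera, name): "mask" (480x640 bool, what is visible of it).
- pinpoint(camera, name): "position" ([x, y, z] in mm, in the coordinates of the camera as it stood for that picture, good to about 4 mm: a listed point, or the origin of a listed thing).
The state is a dict: "clock": time; "qpos": joint angles; "joint_velocities": joint speeds; "joint_efforts": joint torques, N m; "ee_pos": TCP position; "ee_rot": TCP orientation; "force": force on the tool from outside, world axes, zero at the start; "wrist_torque": the same for the moment, N m; "width": opening from 0.0 (shut) to 1.0 (fully open); "grip_force": force on a finger pad.
Only numpy, scipy, OpenCV 4.12 (cv2) and the standard library are available. Lean on these libraries where they do the work, as an engineer would, in place of code of your own. Each camera call takes 0.05 s, during which the arm holds its last target. There are 200 camera calls.

## Working session

There is one attempt and no reset: what is moved stays moved. The work goes in short steps, Python scripts to look and compute and a tool call to move; the robot and the scene stay as the last step left them, time stands still between calls to the robot, and variables do not carry over. Pictures are saved under pics/ and viewed, at most 10 in all, crops included, and the job is handed in when it is done.

Besides the shell and the picture viewer there is one more tool, called after "Request:" by a JSON object that holds its "op" and its "data", one argument or row to a line. send_rows: Moves the arm, as the interface text tells. Its arguments: {"type":"object","properties":{"moves":{"type":"array"},"squeeze":{"type":"number"}},"required":["moves"]}

```bash
mkdir -p pics; cat > h.py <<'E'
import numpy as np, cv2
from cell import sensors, snapshot, camera_model, arm, outline_of, pinpoint
def w(cam,p):
    m=camera_model(cam); return np.array(m["attitude"])@np.array(p)+np.array(m["origin"])
def px(cam,P):
    m=camera_model(cam); c=np.array(m["attitude"]).T@(np.array(P)-np.array(m["origin"]))
    return np.round([m["fx"]*c[0]/c[2]+m["cx"],m["fy"]*c[1]/c[2]+m["cy"]])
def cloud(cam,d):
    m=camera_model(cam); v,u=np.mgrid[:480,:640]
    c=np.stack([(u-m["cx"])/m["fx"]*d,(v-m["cy"])/m["fy"]*d,d],-1)
    return c@np.array(m["attitude"]).T+np.array(m["origin"])
E
python3 - <<'E'
from h import *
np.set_printoptions(precision=1,suppress=True)
for c in ("top","side"):
    im,d=snapshot(c); cv2.imwrite(f"pics/{c}0.png",im[:,:,::-1]); np.savez(f"{c}0.npz",im=im,d=d)
    for n in ("teal_elbow_grip","glass_stand_mark","grey_elbow_tip"):
        for r in pinpoint(c,n): P=w(c,r["position"]); print(c,n,round(r["conf"],2),P,px(c,P))
o=sensors.get_obs();print(o["ee_pos"],o["ee_rot"],o["clock"],o["force"],o["width"])
E
```

```text
top teal_elbow_grip 0.85 [471.2 191.7 150.3] [204. 220.]
top teal_elbow_grip 0.66 [219.4 266.7 148.1] [163. 380.]
top glass_stand_mark 0.89 [285.  248.4   6.5] [194. 338.]
top glass_stand_mark 0.71 [544.2 186.7  11.4] [220. 202.]
top grey_elbow_tip 0.8 [ 538.2 -111.   148.4] [381. 168.]
side teal_elbow_grip 0.83 [467.7 193.  147.9] [287. 150.]
side teal_elbow_grip 0.77 [222.5 269.2 156. ] [137. 162.]
side glass_stand_mark 0.66 [283.3 243.4  14.7] [191. 223.]
side glass_stand_mark 0.6 [543.9 187.5  14.8] [326. 198.]
side grey_elbow_tip 0.9 [ 542.  -114.9  145.9] [426. 240.]
[193.1 620.5 242.1] [[-1.   0.3 -0. ]
 [ 0.3  1.  -0. ]
 [ 0.  -0.  -1. ]] 0.4 [-0.2  0.2 -0.9] 1.002297206206881
```

View pics/top0.png

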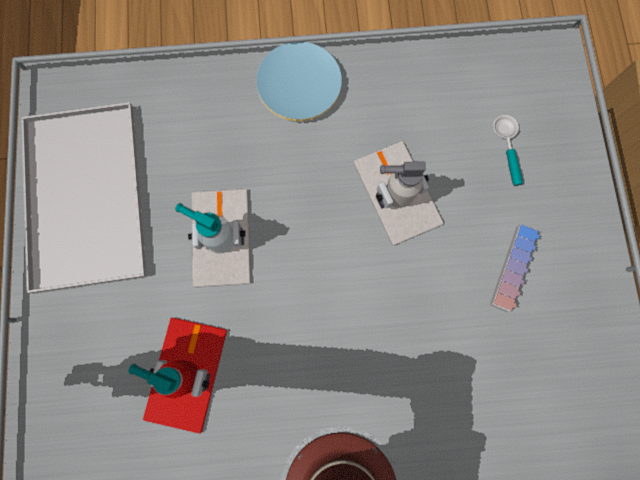

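View pics/side0.png

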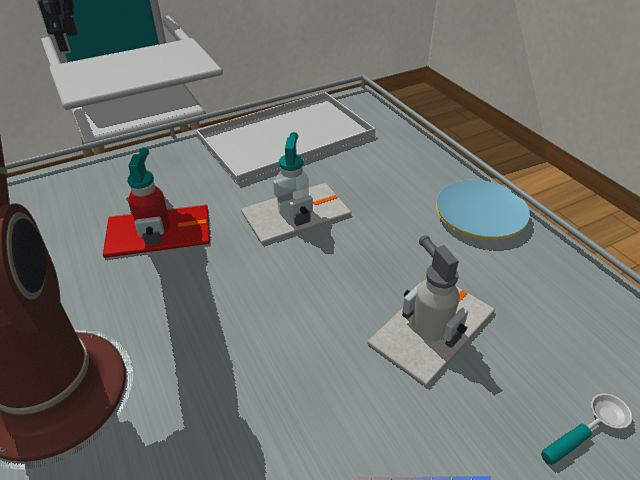

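Three candidates: the teal spout at top (204,220) on a white stand in clear glass, a teal spout at (163,380) on the red bottle and stand (look-alike), and the grey spout at (405,180). The first fits: clear glass, white base plate, teal. I'll check it in a crop and measure it.

```bash
python3 - <<'E'
from h import *
np.set_printoptions(precision=1,suppress=True)
z=np.load("top0.npz");im,d=z["im"],z["d"];s=np.load("side0.npz")
a=cv2.resize(im[170:300,150:290],None,fx=4,fy=4,interpolation=2)[:,:,::-1]
b=cv2.resize(s["im"][120:250,235:360],(0,0),fx=1.9,fy=4)[:,:,::-1]
cv2.imwrite("pics/crop.png",np.hstack([a,b])[:600])
m=camera_model("top");A=np.array(m["attitude"]);O=np.array(m["origin"])
def ray(u,v,zz):
    r=A@np.array([(u-m["cx"])/m["fx"],(v-m["cy"])/m["fy"],1]); return O+r*(zz-O[2])/r[2]
X=cloud("top",d)
hsv=cv2.cvtColor(im,cv2.COLOR_RGB2HSV);H,S=hsv[...,0],hsv[...,1]
box=np.zeros(H.shape,bool);box[180:300,165:265]=1
o=box&(H>8)&(H<22)&(S>150)
v,u=np.nonzero(o);P=np.array([ray(i,j,10) for i,j in zip(u,v)])[:,:2]
def ax(P):
    c=P.mean(0);l,e=np.linalg.eigh(np.cov((P-c).T));return c,e[:,1],np.sqrt(12*l)
print("mark",len(u),*ax(P))
t=box&(H>80)&(H<100)&(S>120);Q=X[t];Q=Q[(Q[:,2]>120)]
print("teal",len(Q),Q.min(0),Q.max(0))
top=Q[Q[:,2]>156];print("block top",len(top),np.median(top[:,2]),ax(top[:,:2]),cv2.minAreaRect(top[:,:2].astype(np.float32)))
sp=Q[(Q[:,2]<156)];print("low",len(sp),ax(sp[:,:2]))
ms=outline_of("top","teal_elbow")
for r in ms:print(r["conf"],r["mask"].sum(),np.argwhere(r["mask"]).mean(0))
# plate: white pixels
pl=box&(np.abs(X[...,2]-10)<4)&(S<60)&(hsv[...,2]>150)
print("plate",pl.sum(),cv2.minAreaRect(X[pl][:,:2].astype(np.float32)))
# side
sh=cv2.cvtColor(s["im"],cv2.COLOR_RGB2HSV);Y=cloud("side",s["d"])
bx=np.zeros(H.shape,bool);bx[120:185,265:320]=1
q=Y[bx&(sh[...,0]>80)&(sh[...,0]<100)&(sh[...,1]>120)];q=q[(q[:,2]>100)&(q[:,2]<180)]
print("side teal",len(q),q.min(0),q.max(0))
E
```

```text
mark 112 [542.1 189.4] [-1.  0.] [ 9.2 47.5]
teal 654 [250.5  31.4 123.4] [503.3 238.9 945.3]
block top 218 162.78886577445303 (array([468.2, 188.9]), array([-0.8, -0.6]), array([19.6, 72.2])) ((370.8121032714844, 111.81558227539062), (288.4658508300781, 24.161653518676758), 38.54814147949219)
low 436 (array([473. , 199.3]), array([0.6, 0.8]), array([34.1, 79.9]))
0.82 864 [378.9 159.4]
0.78 680 [221.2 202.5]
plate 3122 ((475.2347717285156, 206.07406616210938), (138.0198516845703, 189.1660919189453), 88.74418640136719)
side teal 519 [450.8 167.  117.8] [505.2 235.1 165.8]
```

View pics/crop.png

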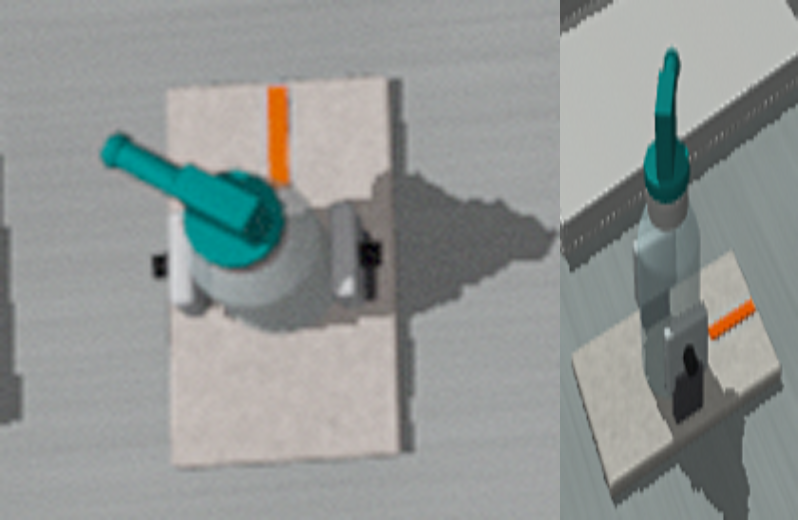

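The crop shows the teal spout on clear glass, on the white plate, with its orange line (crop 279,135) running +x. The spout points up-left, to crop (118,148). Next I'll refine the angles.

```bash
python3 - <<'E'
from h import *
np.set_printoptions(precision=3,suppress=True)
z=np.load("top0.npz");im,d=z["im"],z["d"]
m=camera_model("top");A=np.array(m["attitude"]);O=np.array(m["origin"])
print(O)
def ray(u,v,zz):
    r=A@np.array([(u-m["cx"])/m["fx"],(v-m["cy"])/m["fy"],1]); return O+r*(zz-O[2])/r[2]
X=cloud("top",d);hsv=cv2.cvtColor(im,cv2.COLOR_RGB2HSV);H,S,V=cv2.split(hsv)
def ax(P):
    c=P.mean(0);l,e=np.linalg.eigh(np.cov((P-c).T));v=e[:,1];return c,np.arctan2(v[1],v[0]),np.sqrt(12*l)
box=np.zeros(H.shape,bool);box[180:300,165:265]=1
o=box&(H>8)&(H<22)&(S>150);v,u=np.nonzero(o);print("mark",ax(np.array([ray(i,j,10)[:2] for i,j in zip(u,v)])))
t=box&(H>80)&(H<100)&(S>120)
t&=(X[...,0]>430)&(X[...,0]<530)&(X[...,1]>160)&(X[...,1]<260)
Q=X[t]
for lo,hi in((120,132),(138,153),(153,159),(159,170)):
    q=Q[(Q[:,2]>lo)&(Q[:,2]<hi)];print(lo,len(q),np.median(q,0),ax(q[:,:2]),cv2.minAreaRect(q[:,:2].astype(np.float32)))
q=Q[Q[:,2]>138];print("all",ax(q[:,:2]),q.min(0),q.max(0))
hi=q[:,:2];r=np.hypot(*(hi-[471.5,189.5]).T);f=hi[r>42]-[471.5,189.5];print("tip dir",len(f),np.arctan2(*f.mean(0)[::-1]))
s=np.load("side0.npz");sh=cv2.cvtColor(s["im"],cv2.COLOR_RGB2HSV);Y=cloud("side",s["d"])
q=Y[(sh[...,0]>80)&(sh[...,0]<100)&(sh[...,1]>120)]
q=q[(abs(q[:,0]-475)<50)&(abs(q[:,1]-200)<50)&(q[:,2]>138)&(q[:,2]<180)];print("side all",len(q),ax(q[:,:2]),q.max(0))
ob=sensors.get_obs();print(ob["ee_rot"],ob["qpos"])
E
```

```text
[250.481  31.382 945.268]
mark (array([542.078, 189.424]), np.float64(3.129457121342176), array([ 9.198, 47.451]))
120 229 [462.472 189.252 126.843] (array([465.658, 189.313]), np.float64(2.3639540877498817), array([35.665, 45.306])) ((468.4560546875, 188.80718994140625), (37.541656494140625, 40.465118408203125), 45.91367721557617)
138 166 [487.103 218.179 150.337] (array([482.767, 212.622]), np.float64(0.9630699757764408), array([14.501, 82.933])) ((479.2509460449219, 206.25222778320312), (73.93197631835938, 15.256436347961426), 58.00293731689453)
153 33 [483.296 212.406 154.176] (array([477.781, 205.313]), np.float64(0.9699191773679237), array([12.477, 98.543])) ((478.0456237792969, 206.15237426757812), (71.2860107421875, 13.107141494750977), 57.91425323486328)
159 208 [469.596 189.339 162.813] (array([469.507, 189.872]), np.float64(1.009927974795127), array([15.88 , 36.124])) ((470.35693359375, 190.54827880859375), (36.4783935546875, 15.98065185546875), 56.872825622558594)
all (array([475.586, 200.403]), np.float64(0.9946981378347396), array([15.322, 78.36 ])) [454.793 171.758 138.51 ] [503.323 238.927 166.805]
tip dir 60 1.045746168103486
side all 255 (array([472.447, 188.109]), np.float64(1.0002237834158454), array([16.249, 73.995])) [505.232 235.128 165.754]
[[-0.955  0.297 -0.   ]
 [ 0.297  0.955 -0.   ]
 [ 0.    -0.    -1.   ]] [-1.296  0.615 -0.013  1.424  0.008  1.103 -0.04 ]
```

Request:
{"op": "send_rows", "data": {
  "moves": [
    [[-10, -8, 0, 0, 0, 0.05, 85], [-30, -25, 0, 0, 0, 0.15, 85], [-55, -46, 0, 0, 0, 0.26, 85], [-82, -69, 0, 0, 0, 0.38, 85], [-110, -92, 0, 0, 0, 0.5, 85], [-138, -115, 0, 0, 0, 0.63, 85], [-166, -139, 0, 0, 0, 0.76, 85], [-194, -162, 0, 0, 0, 0.89, 85], [-222, -186, 0, 0, 0, 1.02, 85], [-250, -209, 0, 0, 0, 1.15, 85]]
  ],
  "squeeze": 80
}}

```text
clock: 1.45
ee_pos: [370.6, 344.3, 242.7]
ee_rot: [[-0.11, 0.994, 0.0], [0.994, 0.11, 0.0], [0.0, 0.0, -1.0]]
force: [0.8, 0.2, 0.9]
width: 0.997
grip_force: 0.0
```

```bash
cat > go.py <<'E'
import sys
from h import *
np.set_printoptions(precision=3,suppress=True)
# python go.py x y z yangle -> shift and turn in tool axes
o=sensors.get_obs();R=np.array(o["ee_rot"]);p=np.array(o["ee_pos"])
if len(sys.argv)>1:
    x,y,z,a=map(float,sys.argv[1:]);c=np.arctan2(R[1,1],R[0,1])
    T=np.array([[-np.sin(a),np.cos(a),0],[np.cos(a),np.sin(a),0],[0,0,-1]])
    print("shift",R.T@(np.array([x,y,z])-p),"turn",cv2.Rodrigues(R.T@T)[0].ravel())
print("p",p,"yang",np.arctan2(R[1,1],R[0,1]),"z",R[:,2],"q",np.array(o["qpos"]),"F",np.array(o["force"]),"M",np.array(o["wrist_torque"]),o["width"]*85.4,o["grip_force"],o["clock"])
E
python3 go.py 470.5 190 200 -0.571
```

```text
shift [-164.376   82.231   42.711] turn [ 0.    -0.     0.682]
p [370.622 344.288 242.725] yang 0.11055366158430473 z [ 0.  0. -1.] q [-1.02   0.404  0.325  1.841 -0.158  0.921 -0.514] F [0.777 0.161 0.904] M [-0.022  0.026 -0.057] 85.17888067473456 0.0 1.45
```

Request:
{"op": "send_rows", "data": {
  "moves": [
    [[-28, 14, 0, 0, 0, 0.13, 85], [-56, 28, 0, 0, 0, 0.26, 85], [-84, 42, 0, 0, 0, 0.38, 85], [-110, 55, 0, 0, 0, 0.48, 85], [-132, 66, 0, 0, 0, 0.57, 85], [-150, 75, 8, 0, 0, 0.64, 85], [-160, 80, 20, 0, 0, 0.68, 85], [-164, 82, 30, 0, 0, 0.69, 85], [-164, 82, 35, 0, 0, 0.69, 85], [-164, 82, 35, 0, 0, 0.69, 85]]
  ]
}}

```text
clock: 2.45
ee_pos: [469.4, 194.5, 206.1]
ee_rot: [[0.539, 0.842, -0.003], [0.842, -0.539, -0.0], [-0.002, -0.002, -1.0]]
force: [-0.2, 0.1, -0.2]
width: 0.992
grip_force: 0.0
```

```bash
python3 go.py 470.5 190 146 -0.571
```

```text
shift [-3.089  3.528 60.13 ] turn [-0.002  0.002  0.002]
p [469.37  194.523 206.132] yang -0.5690500988762781 z [-0.003 -0.    -1.   ] q [-0.778  0.479  0.504  1.885 -0.3    0.856 -0.692] F [-0.163  0.06  -0.194] M [-0.006  0.029 -0.026] 84.70151713684304 0.0 2.45
```

Request:
{"op": "send_rows", "data": {
  "moves": [
    [[-3, 3, 5, 0, 0, 0, 70], [-3, 3.5, 15, 0, 0, 0, 60], [-3, 3.5, 27, 0, 0, 0, 50], [-3, 3.5, 38, 0, 0, 0, 50], [-3, 3.5, 48, 0, 0, 0, 50], [-3, 3.5, 55, 0, 0, 0, 50], [-3, 3.5, 59, 0, 0, 0, 50], [-3, 3.5, 60, 0, 0, 0, 50], [-3, 3.5, 60, 0, 0, 0, 50]]
  ]
}}

```text
clock: 3.35
ee_pos: [472.1, 189.2, 147.3]
ee_rot: [[0.54, 0.841, 0.0], [0.841, -0.54, -0.0], [0.0, 0.0, -1.0]]
force: [-0.4, 0.9, 0.4]
width: 0.584
grip_force: 0.0
```

```bash
python3 go.py 470.5 190 146 -0.571; python3 - <<'E'
from h import *
a,_=snapshot("top");b,_=snapshot("side")
A=cv2.resize(a[150:280,140:270],None,fx=3,fy=3);B=cv2.resize(b[80:210,220:350],None,fx=3,fy=3)
cv2.imwrite("pics/pre.png",np.hstack([A,B])[:,:,::-1])
E
```

```text
shift [-0.218 -1.791  1.34 ] turn [ 0. -0. -0.]
p [472.124 189.216 147.341] yang -0.5710115264400952 z [ 0. -0. -1.] q [-0.727  0.559  0.453  1.95  -0.364  0.712 -0.625] F [-0.438  0.886  0.428] M [ 0.028  0.034 -0.016] 49.833701000263076 0.0 3.35
```

View pics/pre.png

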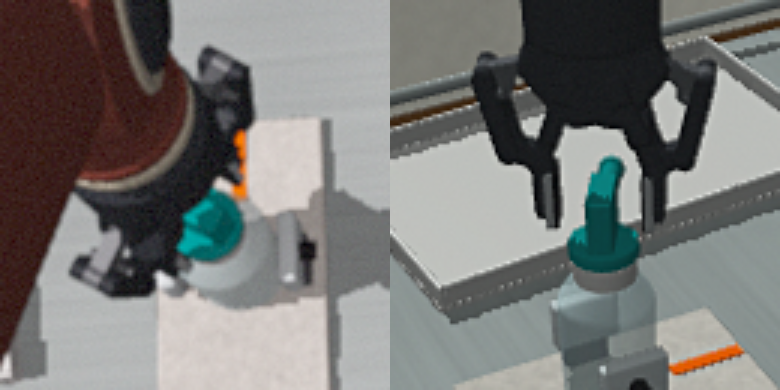

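The fingers straddle the block: pads at (550,200) and (652,200), block at (602,215). I'll close gently first to see how well it is centred.

Request:
{"op": "send_rows", "data": {
  "moves": [
    [[0, -1, 1, 0, 0, 0, 30], [0, -1, 1, 0, 0, 0, 10], [0, -1, 1, 0, 0, 0, 5], [0, -1, 1, 0, 0, 0, 5], [0, -1, 1, 0, 0, 0, 5], [0, -1, 1, 0, 0, 0, 5]]
  ],
  "squeeze": 20
}}

```text
clock: 4.05
ee_pos: [472.2, 189.2, 146.7]
ee_rot: [[0.541, 0.841, 0.002], [0.841, -0.541, -0.0], [0.001, 0.002, -1.0]]
force: [3.2, -2.6, 1.1]
width: 0.18
grip_force: 24.9
```

```bash
python3 go.py 470.5 190 146 -0.571
```

```text
shift [-0.28  -1.871  0.698] turn [ 0.002 -0.001 -0.   ]
p [472.223 189.224 146.702] yang -0.5714399734370014 z [ 0.002 -0.    -1.   ] q [-0.728  0.56   0.454  1.952 -0.364  0.708 -0.626] F [ 3.21  -2.556  1.117] M [-0.504 -0.655  0.119] 15.387635093622572 24.93456780910492 4.05
```

Request:
{"op": "send_rows", "data": {
  "moves": [
    [[0, 1.5, 0, 0, 0, 0, 5], [0, 1.5, 0, 0, 0, 0, 5], [0, 1.5, 0, 0, 0, 0, 5], [0, 1.5, 0, 0, 0, 0.02, 5], [0, 1.5, 0.1, 0, 0, 0.06, 5], [0, 1.5, 0.2, 0, 0, 0.12, 5], [0, 1.5, 0.3, 0, 0, 0.18, 5], [0, 1.5, 0.4, 0, 0, 0.24, 5], [0, 1.5, 0.4, 0, 0, 0.28, 5], [0, 1.5, 0.4, 0, 0, 0.3, 5]]
  ],
  "squeeze": 80
}}

```text
clock: 5.05
ee_pos: [472.0, 189.5, 146.3]
ee_rot: [[0.765, 0.644, -0.001], [0.644, -0.765, 0.001], [-0.0, -0.001, -1.0]]
force: [-0.4, -0.4, 5.6]
width: 0.175
grip_force: 81.4
```

```bash
python3 go.py 472.2 189.2 145.6 -1.571
```

```text
shift [-0.024  0.393  0.673] turn [-0.001  0.001  0.699]
p [471.966 189.516 146.273] yang -0.8716861809105102 z [-0.001  0.001 -1.   ] q [-0.781  0.578  0.54   1.953 -0.437  0.729 -0.851] F [-0.352 -0.402  5.646] M [-0.161  0.04   0.153] 14.906658074786879 81.40358090400696 5.05
```

Request:
{"op": "send_rows", "data": {
  "moves": [
    [[0, 0, 0.1, 0, 0, 0.04, 5], [0, 0, 0.2, 0, 0, 0.11, 5], [0, 0, 0.3, 0, 0, 0.18, 5], [0, 0, 0.4, 0, 0, 0.25, 5], [0, 0, 0.5, 0, 0, 0.32, 5], [0, 0, 0.6, 0, 0, 0.39, 5], [0, 0, 0.7, 0, 0, 0.46, 5], [0, 0, 0.8, 0, 0, 0.53, 5], [0, 0, 0.9, 0, 0, 0.58, 5], [0, 0, 0.9, 0, 0, 0.6, 5]]
  ]
}}

```text
clock: 6.05
ee_pos: [471.6, 190.5, 145.4]
ee_rot: [[0.995, 0.1, -0.002], [0.1, -0.995, 0.002], [-0.002, -0.002, -1.0]]
force: [-1.5, 1.2, 5.8]
width: 0.171
grip_force: 81.6
```

```bash
python3 go.py 472.2 189.2 145.6 -1.585; python3 - <<'E'
from h import *
a,d=snapshot("top");b,e=snapshot("side");np.savez("mid.npz",a=a,d=d,b=b,e=e)
A=cv2.resize(a[150:280,140:270],None,fx=3,fy=3);B=cv2.resize(b[80:210,220:350],None,fx=3,fy=3)
cv2.imwrite("pics/mid.png",np.hstack([A,B])[:,:,::-1])
E
```

```text
shift [ 0.457  1.314 -0.253] turn [-0.002  0.002  0.114]
p [471.613 190.463 145.351] yang -1.4708361611109448 z [-0.002  0.002 -1.   ] q [-0.885  0.623  0.714  1.956 -0.58   0.778 -1.306] F [-1.517  1.179  5.835] M [0.134 0.205 0.208] 14.569572317577423 81.55326247215271 6.05
```

View pics/mid.png

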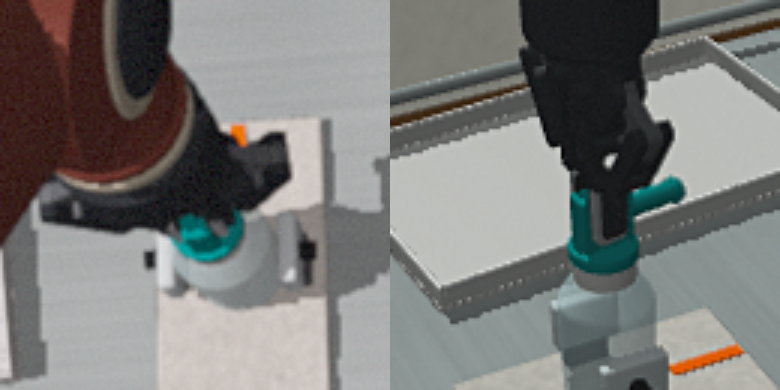

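The side view shows the spout, tip at (680,187), now almost parallel to the orange line at (705,360). I'll measure the angle from depth.

```bash
python3 - <<'E'
from h import *
z=np.load("mid.npz")
def teal(im,d,c):
    h=cv2.cvtColor(im,cv2.COLOR_RGB2HSV);Y=cloud(c,d)
    q=Y[(h[...,0]>80)&(h[...,0]<100)&(h[...,1]>120)]
    return q[(abs(q[:,0]-480)<60)&(abs(q[:,1]-190)<60)&(q[:,2]>136)&(q[:,2]<180)]
def ang(q):
    q=q[np.hypot(q[:,0]-472,q[:,1]-190)>22][:,:2]; c=q.mean(0);e=np.linalg.eigh(np.cov((q-c).T))[1][:,1]
    t=q[np.hypot(*(q-[472,190]).T)>40].mean(0)-[472,190]
    return len(q),np.arctan(e[1]/e[0]),np.arctan2(t[1],t[0]),c
print("side now",ang(teal(z["b"],z["e"],"side")))
s=np.load("side0.npz");print("side start",ang(teal(s["im"],s["d"],"side")))
# mark from side
for im,d in((s["im"],s["d"]),):
    h=cv2.cvtColor(im,cv2.COLOR_RGB2HSV);m=camera_model("side");A=np.array(m["attitude"]);O=np.array(m["origin"])
    v,u=np.nonzero((h[...,0]>8)&(h[...,0]<22)&(h[...,1]>150));k=(abs(u-326)<25)&(abs(v-200)<20);u,v=u[k],v[k]
    r=np.stack([(u-m["cx"])/m["fx"],(v-m["cy"])/m["fy"],u*0+1.],1)@A.T
    P=(O+r*((10-O[2])/r[:,2])[:,None])[:,:2];c=P.mean(0);e=np.linalg.eigh(np.cov((P-c).T))[1][:,1];print("mark side",len(u),c,np.arctan(e[1]/e[0]))
E
```

```text
side now (125, np.float64(0.207362669165255), np.float64(0.014419770929572782), array([509.9717736 , 189.52589168]))
side start (37, np.float64(1.050097465672905), np.float64(0.9781628240735116), array([497.14421627, 227.16029604]))
mark side 76 [542.95356654 189.57886288] -0.007742751412037713
```

Request:
{"op": "send_rows", "data": {
  "moves": [
    [[0, 0, 0, 0, 0, 0.03, 5], [0, 0, 0, 0, 0, 0.06, 5], [0, 0, 0, 0, 0, 0.09, 5], [0, 0, 0, 0, 0, 0.1, 5], [0, 0, 0, 0, 0, 0.1, 5]]
  ]
}}

```text
clock: 6.65
ee_pos: [471.6, 190.6, 145.2]
ee_rot: [[1.0, 0.001, -0.002], [0.001, -1.0, 0.003], [-0.002, -0.003, -1.0]]
force: [-0.9, -0.6, 6.7]
width: 0.174
grip_force: 81.4
```

```bash
python3 go.py
```

```text
p [471.623 190.62  145.248] yang -1.5697372678467127 z [-0.002  0.003 -1.   ] q [-0.901  0.632  0.742  1.957 -0.602  0.788 -1.382] F [-0.932 -0.562  6.653] M [0.171 0.142 0.134] 14.86519240282417 81.40934228897095 6.65
```

Request:
{"op": "send_rows", "data": {
  "moves": [
    [[0, 0, 0, 0, 0, 0, 30], [0, 0, 0, 0, 0, 0, 50], [0, 0, 0, 0, 0, 0, 50], [0, 0, -10, 0, 0, 0, 50], [0, 0, -30, 0, 0, 0, 50], [0, 0, -60, 0, 0, 0, 60], [-20, 10, -90, 0, 0, 0, 60], [-60, 30, -100, 0, 0, 0, 60], [-100, 60, -100, 0, 0, 0, 60], [-100, 100, -100, 0, 0, 0, 60]]
  ]
}}

```text
clock: 7.65
ee_pos: [366.5, 90.3, 244.4]
ee_rot: [[1.0, 0.007, -0.007], [0.007, -1.0, 0.004], [-0.007, -0.004, -1.0]]
force: [1.5, -1.3, -0.3]
width: 0.7
grip_force: 0.0
```

```bash
python3 go.py; python3 - <<'E'
from h import *
a,d=snapshot("top");b,e=snapshot("side");np.savez("end.npz",a=a,d=d,b=b,e=e)
A=cv2.resize(a[150:280,140:270],None,fx=3,fy=3);B=cv2.resize(b[80:210,220:350],None,fx=3,fy=3)
cv2.imwrite("pics/end.png",np.hstack([A,B])[:,:,::-1])
E
```

```text
p [366.464  90.323 244.385] yang -1.5636952465292866 z [-0.007  0.004 -1.   ] q [-1.049  0.293  0.97   2.148 -0.326  0.859 -1.444] F [ 1.475 -1.308 -0.279] M [-0.027 -0.068 -0.022] 59.767379512597934 0.0 7.65
```

View pics/end.png

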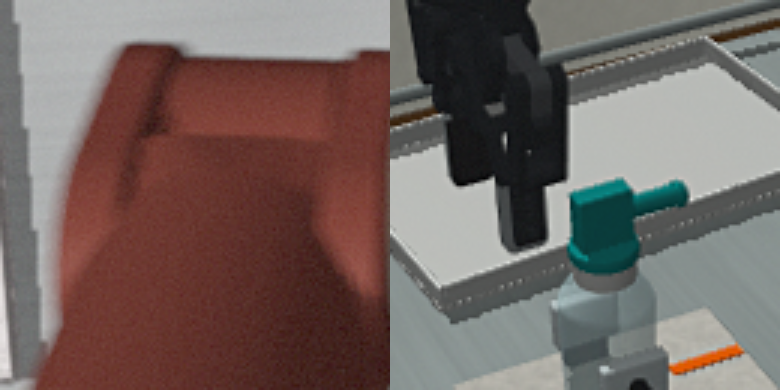

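The spout is released and the side view shows it lining up with the line, tip at (685,193). The arm blocks the top view, so I'll clear it for an exact check.

Request:
{"op": "send_rows", "data": {
  "moves": [
    [[0, -10, -10, 0, 0, 0, 60], [0, -40, -30, 0, 0, 0, 60], [0, -80, -40, 0, 0, 0, 60], [0, -120, -40, 0, 0, 0, 60], [0, -160, -40, 0, 0, 0, 60], [0, -200, -40, 0, 0, 0, 60], [0, -240, -40, 0, 0, 0, 60], [0, -280, -40, 0, 0, 0, 60], [-10, -320, -40, 0, 0, 0, 60], [-30, -360, -40, 0, 0, 0, 60]]
  ]
}}

```text
clock: 8.75
ee_pos: [343.3, 450.7, 285.3]
ee_rot: [[1.0, -0.002, 0.002], [-0.002, -1.0, -0.0], [0.002, 0.0, -1.0]]
force: [0.4, -0.6, 0.6]
width: 0.702
grip_force: 0.0
```

Request:
{"op": "send_rows", "data": {
  "moves": [
    [[-15, -40, 0, 0, 0, 0, 60], [-40, -80, 0, 0, 0, 0, 60], [-65, -120, 0, 0, 0, 0, 60], [-80, -140, 0, 0, 0, 0, 60], [-80, -140, 0, 0, 0, 0, 60], [-80, -140, 0, 0, 0, 0, 60]]
  ]
}}

```text
clock: 9.35
ee_pos: [262.1, 589.3, 284.6]
ee_rot: [[1.0, 0.001, 0.001], [0.001, -1.0, -0.001], [0.001, 0.001, -1.0]]
force: [1.3, -0.5, -0.2]
width: 0.698
grip_force: 0.0
```

```bash
python3 go.py; python3 - <<'E'
from h import *
np.set_printoptions(precision=3,suppress=True)
im,d=snapshot("top");np.savez("end.npz",im=im,d=d)
cv2.imwrite("pics/end2.png",cv2.resize(im[150:280,140:270],None,fx=4,fy=4)[:,:,::-1])
def ax(P):
    c=P.mean(0);e=np.linalg.eigh(np.cov((P-c).T))[1][:,1];return c,np.arctan(e[1]/e[0])
def go(im,d):
    X=cloud("top",d);h=cv2.cvtColor(im,cv2.COLOR_RGB2HSV)
    t=(h[...,0]>80)&(h[...,0]<100)&(h[...,1]>120)
    Q=X[t];Q=Q[(abs(Q[:,0]-480)<60)&(abs(Q[:,1]-190)<60)&(Q[:,2]>138)&(Q[:,2]<180)]
    b=Q[Q[:,2]>158];print(len(Q),"all",ax(Q[:,:2]),"block",len(b),ax(b[:,:2]),cv2.minAreaRect(b[:,:2].astype(np.float32)))
    r=Q[:,:2]-[471.8,189.8];f=r[np.hypot(*r.T)>42];print("tip",np.arctan2(*f.mean(0)[::-1]))
    s=Q[np.hypot(*r.T)>24];print("spout",ax(s[:,:2]))
z=np.load("top0.npz");go(z["im"],z["d"]);go(im,d)
g=pinpoint("top","grey_elbow_tip");print(w("top",g[0]["position"]) if g else g)
E
```

```text
p [262.11  589.254 284.648] yang -1.5698741015579654 z [ 0.001 -0.001 -1.   ] q [-1.628  0.696  0.857  1.391 -0.527  1.291 -2.314] F [ 1.285 -0.547 -0.16 ] M [ 0.01  -0.021  0.033] 59.612399342368754 0.0 9.35
407 all (array([475.586, 200.403]), np.float64(0.9946981378347396)) block 211 (array([469.411, 189.789]), np.float64(1.0129440367688274)) ((470.26422119140625, 190.62278747558594), (36.449851989746094, 16.042037963867188), 57.51474380493164)
tip 1.047282279162215
spout (array([491.264, 224.511]), np.float64(0.9800000885446982))
409 all (array([481.361, 189.647]), np.float64(0.030245896816680624)) block 213 (array([469.493, 190.118]), np.float64(0.01689042788890492)) ((470.2173767089844, 190.44046020507812), (36.6647834777832, 16.230165481567383), 0.3662051558494568)
tip 0.01557922084311501
spout (array([510.686, 190.671]), np.float64(-0.0061675298136081485))
[ 535.914 -110.524  147.784]
```

View pics/end2.png

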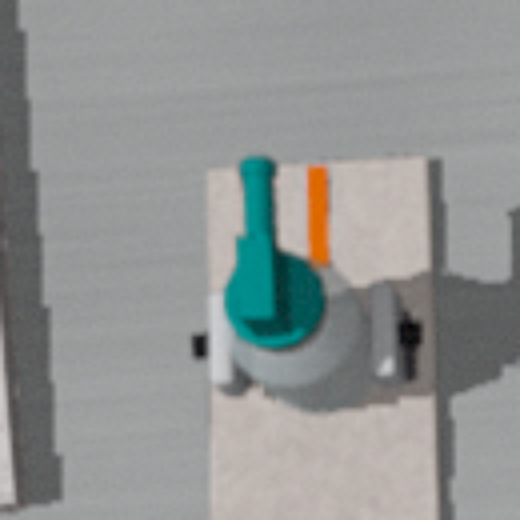

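From above, the spout (tip at 257,165) runs parallel to the orange line (318,215). The measured angles are about +0.01 rad for the spout and -0.01 rad for the line, so they agree. The grey spout has not moved. Handing in.

```bash
python3 -c "
from cell import arm
print(arm.finish_job())"
```

```text
the job is handed in; nothing more can be done
None
```

The teal spout on the clamped glass bottle is screwed in to within about 0.02 rad of its orange line and released, the grey and red spouts were left alone, and the job was handed in at about 9.5 s.

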